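Sort the finished inlay pieces into their stock trays

TASK

Clear the five finished inlay pieces off the cutting mat into stock: the two long knife-handle scales go in the larger wooden tray, the two short oval penknife scales in the smaller wooden tray and the round rosette in the round tin. Set each one down, do not drop it, so that it lies flat on the felt with its inlaid face up, none on top of another, and do not knock over or push aside the glue bottle or the tape roll.

Things in the scene. Friction and masses are not known exactly. Their poses are not given: they have to be found in the camera images.
- long_1: Long knife-handle scale of dark walnut with pale inlay, lying face up: 110 mm long, 22 mm wide, 10 mm thick, with a bright steel bolster at one end (-x) and a rounded 26 mm wide butt at the other (+x). 26 g. Origin: centre of its underside; x along its length, y across, z up out of the inlaid face.
- long_2: A second long knife-handle scale, the same as long_1 and interchangeable with it. Same axes.
- oval_1: Short oval penknife scale with round ends, 64 mm long, 26 mm wide, 10 mm thick, 18 g. Origin: centre of its underside; x along its length, y across, z up out of the inlaid face.
- oval_2: A second short oval penknife scale, the same as oval_1 and interchangeable with it. Same axes.
- rosette: Round rosette for a box lid with a six-petalled inlay, 40 mm in diameter, 10 mm thick, 16 g. Origin: centre of its underside; z up out of the inlaid face.
- long_tray: The larger open wooden tray, fixed, for the long scales: 147 mm (x) by 152 mm (y) outside, 135 mm (x) by 140 mm (y) inside, 20 mm high, walls 6 mm, floor 4 mm with a grey felt lining. It takes two long scales side by side, each along its x. Origin: centre of its underside, on the mat, z up.
- short_tray: The smaller open wooden tray, fixed, for the oval scales: 102 mm (x) by 152 mm (y) outside, 90 mm (x) by 140 mm (y) inside, 20 mm high, walls 6 mm, floor 4 mm with a grey felt lining. It takes two oval scales side by side, each along its x. Origin: centre of its underside, on the mat, z up.
- tin: Round open aluminium tin, fixed, for the rosette: 116 mm outside, 110 mm inside diameter, 20 mm high, floor 4 mm with a grey felt lining. Origin: centre of its underside, on the mat.
- glue_bottle: Small white glue bottle with a yellow band and a red nozzle, standing loose on the mat among the pieces: 36 mm in diameter, 70 mm high, 70 g. Leave it standing. Origin: centre of its underside.
- tape_roll: Roll of paper veneer tape lying loose on the mat among the pieces: 56 mm in diameter, 22 mm high, 60 g. Leave it alone. Origin: centre of its underside. The mat's top, on which all these things stand, is at z = 2 mm. Fixed clutter lies clear of the pieces and trays; fingertips (or a carried piece) 100 mm above the mat pass over everything between them.

How it is judged:
By the outcome, as a careful person would: the job done as asked, in the order asked, and still so for the second after the job is handed in, with the robot touching nothing.
It also fails if it takes over 109 s, if anything falls off the work surface, if the arm or the gripper's body presses on something with over 40 N, if the wrist force passes 120 N, or if a joint passes its speed limit or range.

ROBOT

A 7-joint arm with a two-finger parallel gripper is mounted at the origin on the work surface. World frame = base frame: x ahead of the robot, y to its left, z up, the work surface at z = 0. Lengths are in m, angles in degrees, forces in N, time in s.
With the tool pointing down it reaches from about 0.425 to 0.875 m from the base axis. Payload 9.9 kg.
Tool frame: the origin (TCP) lies at the very end of the fingers, on their centre line; the grasp point (between the pads) lies 19 mm behind it; z points along the fingers, y is the line along which they close (so a half turn about z gives the same grasp; the last joint's range is limited). The gripper opens to 85 mm and grips with 20 to 120 N. Pads are 22 mm wide; open, the fingers measure 114 mm over their backs; the gripper's body (76 mm by 85 mm) begins 54 mm behind the grasp point. The pads swing forward as they close: fully open they stand 13 mm farther back than shut.
Start: joints at [-73.9, 32.985, 1.427, 82.34, -0.859, 64.687, -3.237], TCP at [0.241, 0.631, 0.231] pointing down, gripper open.
Joint ranges: [-157.87, 157.87], [-19.46, 123.44], [-87.15, 90], [11.01, 140.99], [-62.26, 242.26], [9.8, 113.94], [-161.44, 161.44]. Speed limits (degrees/s): [127.2, 127.2, 172.46, 172.46, 180, 180, 180].

INTERFACE

Orientations are given as [roll, pitch, yaw] about the fixed x, y, z axes, in that order (R = Rz(yaw) Ry(pitch) Rx(roll)).
In Python, from bench import get_obs, capture, camera_params, sign_off gives the robot as it stands. The module is installed in compiled form; this text tells all that it offers.
- The arm moves only by the tool move_arm, never from a script. Its argument "series" is a list of rows, each a list of 7 numbers: the shift along the tool's x, y, z scaled (see below), then the turn, a rotation vector about the tool's x, y, z scaled (see below), then the opening, from -1 (shut) to 1 (fully open). A call has 1 to 10 rows; each row is the pose to reach, as a shift and turn from the pose commanded when the call began, along the tool's axes at that moment, turning the shorter way round; what a row does not reach only later rows make up. The controller multiplies each number of a shift by 0.4 m and each number of a turn by pi rad. A row lasts 1/12 s, in which the tool goes at most 41.7 mm and 7.16 degrees, less where a joint would pass 70% of its speed; a pose out of reach is approached as far as the arm can. A call with a number of a shift or a turn outside -1 to 1 is refused whole. A call with a gripper value outside its range is refused whole. The fingers move at their own pace and stop on an object; the grip force is fixed at half the most. Time passes only in rows, so rows that repeat a pose let the fingers close. It gives the time, the measured TCP pose, the force, the opening and the grip force at its end, in the units of the state.
- get_obs(): the state, without advancing time (a new reading comes with each control period).
- capture(name): name is "scene" or "top"; returns the picture (400x640x3 uint8, red, green, blue); there is no depth.
- camera_params(name): a dict with "mtx" (3x3 intrinsics, pixels), "rvec" (rotation vector, rad) and "tvec" (3), from world to camera coordinates, as OpenCV has them. Camera axes: x right, y down, z forward; pixel columns grow to the right and rows downward; lengths in m; the calibration is good to about 2 mm. A picture is of the moment at which its call begins. camera_params takes no time and is no camera call.
- sign_off(): hands the job in; it is judged then, once.
The state is a dict: "clock": time; "q": joint angles; "qd": joint speeds; "effort": joint torques, N m; "tcp_pos": TCP position; "orientation": TCP orientation; "wrist_force": force on the tool from outside, world axes, zero at the start; "moment": the same for the moment, N m; "grip_width": opening from 0.0 (shut) to 1.0 (fully open); "gripper_force": force on a finger pad.
Only numpy, scipy, OpenCV 4.12 (cv2) and the standard library are available. Lean on these libraries where they do the work, as an engineer would, in place of code of your own. Each camera call takes 0.05 s, during which the arm holds its last target. There are 200 camera calls.

## Working session

There is one attempt and no reset: what is moved stays moved. The work goes in short steps, Python scripts to look and compute and a tool call to move; the robot and the scene stay as the last step left them, time stands still between calls to the robot, and variables do not carry over. Pictures are saved under pics/ and viewed, at most 14 in all, crops included, and the job is handed in when it is done.

Besides the shell and the picture viewer there is one more tool, called after ">>>" as name(argument=value, ...) on one line, values as JSON. move_arm: Moves the arm, as the interface text tells. Shifts and turns lie within -1 to 1; 1 stands for 0.4 m of shift or pi rad of turn. Its arguments: {"type":"object","properties":{"series":{"type":"array"}},"required":["series"]}

```bash
mkdir -p pics
python3 - <<'E'
from bench import *
import cv2
for n in ("scene","top"):
    cv2.imwrite(f"pics/{n}0.png",capture(n)[:,:,::-1]); print(camera_params(n))
print(get_obs())
E
```

```text
{'mtx': array([[471.78056276,   0.        , 319.9307376 ],
       [  0.        , 471.78056276, 199.09482957],
       [  0.        ,   0.        ,   1.        ]]), 'rvec': array([ 0.64859569,  2.69470707, -1.03962778]), 'tvec': array([ 0.49599296, -0.14227928,  1.25639629])}
{'mtx': array([[408.76172733,   0.        , 326.1697091 ],
       [  0.        , 408.76172733, 206.54774018],
       [  0.        ,   0.        ,   1.        ]]), 'rvec': array([ 2.15761896, -2.21231902,  0.11827577]), 'tvec': array([0.00448435, 0.57565394, 0.99892999])}
{'clock': 0.1, 'q': array([-73.90033014,  33.02848371,   1.42394639,  82.37883692,
        -0.85666315,  64.68772311,  -3.23890812]), 'qd': array([ 0.01172592, -0.0899089 , -0.07923092, -0.1622657 ,  0.00818493,
        0.05358813, -0.03800434]), 'effort': array([ 4.80680188e-03, -7.67305756e+01,  2.25764461e+00, -2.86605012e+01,
        1.58599491e-02,  8.50350712e-03,  2.00426513e-05]), 'tcp_pos': array([0.2406809 , 0.63021708, 0.23053866]), 'orientation': array([-1.79915797e+02,  6.97313326e-03,  1.59100085e+02]), 'wrist_force': array([ 0.62483107, -0.66953127,  0.32264308]), 'moment': array([ 0.01147694, -0.00919748, -0.0539551 ]), 'gripper_force': 0.0, 'grip_width': 1.0012655973541185}
```

View pics/top0.png

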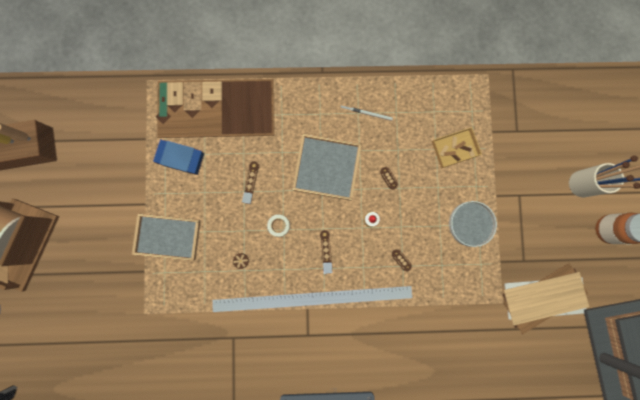

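View pics/scene0.png

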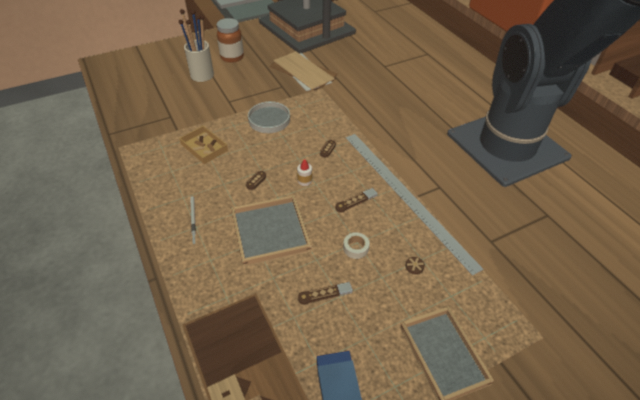

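Top view: long scales at about (251,182) and (326,252), ovals (389,178) and (402,260), rosette (241,261), bottle (372,218), tape (278,225), large tray (327,167), small tray (166,237), tin (473,224). I'll rectify to a metric map for precise reading.

```bash
cat > h.py <<'E'
import numpy as np, cv2
from bench import *
def proj(n,P):
    c=camera_params(n); return cv2.projectPoints(np.float64(P).reshape(-1,1,3),c["rvec"],c["tvec"],c["mtx"],None)[0][:,0]
def world(n,uv,z):
    c=camera_params(n); R=cv2.Rodrigues(c["rvec"])[0]; C=-R.T@c["tvec"]
    d=(R.T@np.linalg.inv(c["mtx"])@np.c_[np.float64(uv),np.ones(len(uv))].T).T
    return C+d*((z-C[2])/d[:,2])[:,None]
def rect(n,img,z,x0,x1,y0,y1,s): # s px/m ; out: col=(y1-y)*s,row=(x1-x)*s
    W=[[x0,y0,z],[x1,y0,z],[x1,y1,z],[x0,y1,z]]
    dst=np.float32([[(y1-w[1])*s,(x1-w[0])*s] for w in W])
    H=cv2.getPerspectiveTransform(np.float32(proj(n,W)),dst)
    return cv2.warpPerspective(img,H,(int((y1-y0)*s),int((x1-x0)*s)),flags=cv2.INTER_CUBIC)
E
python3 - <<'E'
from h import *
print(world("top",[(251,182),(326,252),(389,178),(402,260),(241,261),(372,218),(278,225),(327,167),(166,237),(473,224)],.012).round(3))
print(proj("top",[[.241,.631,.231],[0,0,0]]))
for n in("top","scene"):
    im=cv2.imread(f"pics/{n}0.png")
    o=rect(n,im,.012,.44,.84,-.05,.25,2000) if 0 else None
im=cv2.imread("pics/top0.png")
a=im[150:280,225:425]; cv2.imwrite("pics/a.png",cv2.resize(a,None,fx=4,fy=4,interpolation=cv2.INTER_CUBIC))
im=cv2.imread("pics/scene0.png")
a=im[130:310,240:440]; cv2.imwrite("pics/b.png",cv2.resize(a,None,fx=3.2,fy=3.2,interpolation=cv2.INTER_CUBIC))
E
```

```text
[[ 0.644  0.179  0.012]
 [ 0.462 -0.007  0.012]
 [ 0.646 -0.173  0.012]
 [ 0.437 -0.198  0.012]
 [ 0.445  0.206  0.012]
 [ 0.545 -0.126  0.012]
 [ 0.533  0.113  0.012]
 [ 0.678 -0.015  0.012]
 [ 0.51   0.393  0.012]
 [ 0.523 -0.383  0.012]]
[[ -4.19828485 380.27871926]
 [328.00470231 442.1050889 ]]
```

View pics/a.png

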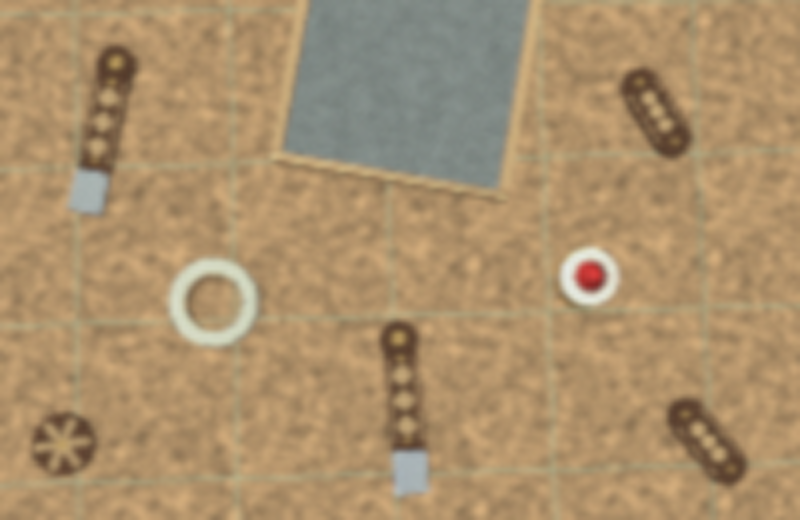

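View pics/b.png

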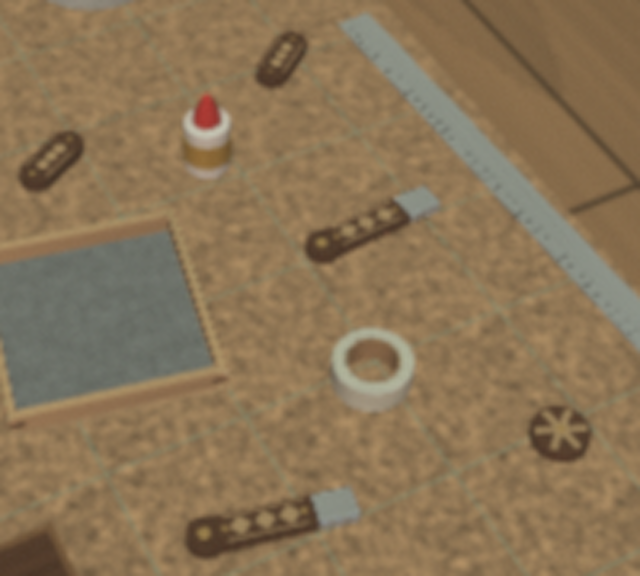

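Top crop (4×): long A ends (117,45)/(87,213), long B (398,320)/(412,496), ovals centred (656,113) and (707,441), rosette (63,443), tape (213,302). All lie face up and clear of each other. Next, the trays.

Run:
```python
from h import *
im=cv2.imread("pics/top0.png")
cr=[im[125:210,285:370],im[195:280,125:210],im[185:270,430:515]]
m=[cv2.resize(c,None,fx=3,fy=3,interpolation=cv2.INTER_CUBIC) for c in cr]
cv2.imwrite("pics/c.png",np.hstack(m))
def A(p):return (np.float64(p)+.5)/4-.5+[225,150]
def B(p):return (np.float64(p)+.5)/3.2-.5+[240,130]
a=[(117,45),(87,213),(398,320),(412,496),(628,75),(684,153),(677,402),(737,480),(63,443)]
b=[(190,545),(358,505),(308,250),(439,198),(26,182),(78,138),(262,80),(302,38),(560,430)]
wa=world("top",A(a),.011);wb=world("scene",B(b),.011)
for n,w in(("top",wa),("scene",wb)):
    for i in range(0,8,2):
        d=w[i]-w[i+1];print(n,((w[i]+w[i+1])/2).round(4)[:2],np.hypot(*d[:2]).round(4),np.degrees(np.arctan2(d[1],d[0])).round(1))
    print("ros",w[8].round(4))
print("bottle",world("top",A([(590,276)]),.07)," tape",world("top",A([(213,302)]),.024))
```

```text
top [0.6449 0.1818] 0.1094 -10.6
top [ 0.4633 -0.0065] 0.1105 3.1
top [ 0.6462 -0.1723] 0.0616 33.5
top [ 0.4374 -0.1963] 0.0614 35.8
ros [0.4469 0.208  0.011 ]
scene [0.6424 0.1868] 0.1081 -11.7
scene [ 0.4599 -0.0032] 0.1117 0.7
scene [ 0.6453 -0.1699] 0.0589 26.1
scene [ 0.4353 -0.1934] 0.0613 30.0
ros [0.4438 0.2085 0.011 ]
bottle [[ 0.53993459 -0.11835742  0.07      ]]  tape [[0.53213007 0.11171632 0.024     ]]
```

View pics/c.png

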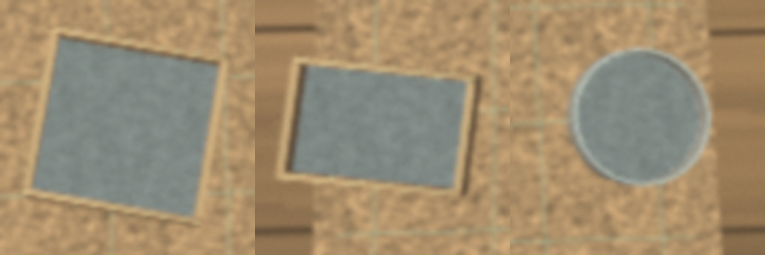

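```bash
cat >> h.py <<'E'
def mv(x,y,z,yaw,cur=None):
    """scaled shift/turn (tool axes) from the measured (or given x,y,z,yaw) pose to a downward pose"""
    from scipy.spatial.transform import Rotation as Ro
    if cur is None:
        o=get_obs(); p=o["tcp_pos"]; R=Ro.from_euler("xyz",o["orientation"],degrees=True)
    else: p=np.array(cur[:3]); R=Ro.from_euler("xyz",[180,0,cur[3]],degrees=True)
    T=Ro.from_euler("xyz",[180,0,yaw],degrees=True)
    s=R.inv().apply(np.array([x,y,z])-p); t=(R.inv()*T).as_rotvec()
    print((s/.4).round(4).tolist(),(t/np.pi).round(4).tolist(),"rows",np.ceil(max(np.linalg.norm(s)/.0417,np.degrees(np.linalg.norm(t))/7.16)))
E
python3 - <<'E'
from h import *
im=cv2.imread("pics/top0.png")
big=cv2.resize(im,None,fx=8,fy=8,interpolation=cv2.INTER_CUBIC)
k=lambda p:(np.float64(p)+.5)/8-.5
dark=(big.max(2)<125).astype(np.uint8)
dark=cv2.morphologyEx(dark,cv2.MORPH_CLOSE,np.ones((25,25)))
n,l,st,c=cv2.connectedComponentsWithStats(dark)
for i in range(1,n):
    u=k(c[i])
    if 225<u[0]<425 and 150<u[1]<280 and 1500<st[i,4]<30000:
        r=cv2.minAreaRect(cv2.findContours((l==i).astype(np.uint8),0,2)[0][0])
        w=world("top",k(cv2.boxPoints(r)),.011)
        e1,e2=w[1]-w[0],w[2]-w[1]; L=[np.hypot(*e[:2]) for e in(e1,e2)]; e=e1 if L[0]>L[1] else e2
        print(u.round(1),st[i,4],w.mean(0)[:2].round(4),np.round(L,4),np.degrees(np.arctan2(e[1],e[0])).round(1))
T=lambda p,o:(np.float64(p)+.5)/3-.5+o
for nm,p,o in(("long",[(57,33),(222,60),(198,218),(26,190)],[285,125]),("short",[(42,57),(223,76),(209,194),(22,178)],[125,195])):
    w=world("top",T(p,o),.022)[:,:2]
    print(nm,w.mean(0).round(4),[np.linalg.norm(w[i]-w[(i+1)%4]).round(3) for i in range(4)],[np.degrees(np.arctan2(*(w[a]-w[b])[::-1])).round(1) for a,b in((0,3),(1,2))],[np.degrees(np.arctan2(*(w[a]-w[b])[::-1])).round(1)-90 for a,b in((0,1),(3,2))])
print("tin",world("top",T([(131,116)],[430,185]),.022))
mv(.645,.183,.13,169.4)
E
```

```text
[253.6 166.9] 5900 [0.6833 0.1727] [0.0295 0.0251] -17.4
[388.4 178.1] 11306 [ 0.6467 -0.1716] [0.0263 0.0617] -150.4
[250.3 185.2] 5055 [0.639  0.1818] [0.0439 0.0214] -13.5
[324.4 235.6] 5385 [ 0.5028 -0.0038] [0.0231 0.029 ] 178.5
[400.9 260. ] 11345 [ 0.4371 -0.1951] [0.0256 0.063 ] -142.9
[326.1 257.7] 3197 [ 0.4496 -0.0066] [0.0203 0.0276] -172.0
[241.  260.3] 7671 [0.4465 0.2071] [0.0378 0.0376] -91.5
long [ 0.6785 -0.0138] [np.float64(0.142), np.float64(0.137), np.float64(0.147), np.float64(0.137)] [np.float64(-12.2), np.float64(-10.4)] [np.float64(-10.700000000000003), np.float64(-10.700000000000003)]
short [0.5105 0.3892] [np.float64(0.151), np.float64(0.098), np.float64(0.154), np.float64(0.101)] [np.float64(-8.5), np.float64(-6.6)] [np.float64(-7.400000000000006), np.float64(-6.400000000000006)]
tin [[ 0.52441575 -0.38010042  0.022     ]]
[-1.3431, -0.6835, 0.2525] [-0.0005, -0.0, -0.0572] rows 15.0
```

>>> move_arm(series=[[-0.68,-0.34,0.1,0,0,0,0.3],[-0.68,-0.34,0.1,0,0,0,0.3],[-0.68,-0.34,0.1,0,0,0,0.3],[-0.68,-0.34,0.1,0,0,0,0.3],[-0.68,-0.34,0.1,0,0,0,0.3],[-0.68,-0.34,0.1,0,0,0,0.3],[-0.68,-0.34,0.1,0,0,0,0.3],[-0.68,-0.34,0.1,0,0,0,0.3],[-0.68,-0.34,0.1,0,0,0,0.3]])

```text
clock: 0.85
tcp_pos: [0.4502, 0.4011, 0.1905]
orientation: [-179.8, 0.1, 158.7]
wrist_force: [-0.1, 0.6, -0.3]
grip_width: 0.65
gripper_force: 0.0
```

>>> move_arm(series=[[-0.6631,-0.3435,0.1525,0,0,-0.0572,0.3],[-0.6631,-0.3435,0.1525,0,0,-0.0572,0.3],[-0.6631,-0.3435,0.1525,0,0,-0.0572,0.3],[-0.6631,-0.3435,0.1525,0,0,-0.0572,0.3],[-0.6631,-0.3435,0.1525,0,0,-0.0572,0.3],[-0.6631,-0.3435,0.1525,0,0,-0.0572,0.3],[-0.6631,-0.3435,0.1525,0,0,-0.0572,0.3],[-0.6631,-0.3435,0.1525,0,0,-0.0572,0.3],[-0.6631,-0.3435,0.1525,0,0,-0.0572,0.3],[-0.6631,-0.3435,0.1525,0,0,-0.0572,0.3]])

```text
clock: 1.68
tcp_pos: [0.6448, 0.1838, 0.1296]
orientation: [180.0, -0.1, 169.3]
wrist_force: [-0.7, 0.8, 0.4]
grip_width: 0.648
gripper_force: 0.0
```

>>> move_arm(series=[[0,0,0.1,0,0,0,0.2],[0,0,0.2,0,0,0,0.2],[0,0,0.27,0,0,0,0.2],[0,0,0.3,0,0,0,0.2],[0,0,0.313,0,0,0,0.2],[0,0,0.313,0,0,0,0.2],[0,0,0.313,0,0,0,0.2]])

```text
clock: 2.27
tcp_pos: [0.6459, 0.1848, 0.0068]
orientation: [179.9, 0.1, 169.4]
wrist_force: [-0.1, 0.4, 0.0]
grip_width: 0.604
gripper_force: 0.0
```

>>> move_arm(series=[[0,0,0,0,0,0,-0.3],[0,0,0,0,0,0,-0.7],[0,0,0,0,0,0,-1],[0,0,0,0,0,0,-1],[0,0,0,0,0,0,-1],[0,0,0,0,0,0,-1],[0,0,0,0,0,0,-1],[0,0,0,0,0,0,-1]])

```text
clock: 2.93
tcp_pos: [0.6462, 0.1839, 0.007]
orientation: [179.9, 0.1, 169.4]
wrist_force: [-1.2, 0.4, 8.4]
grip_width: 0.23
gripper_force: 58.7
```

>>> move_arm(series=[[0,0,-0.02,0,0,0,-1],[0,0,-0.06,0,0,0,-1],[0,0,-0.12,0,0,0,-1],[0,0,-0.2,0,0,0,-1],[0,0,-0.26,0,0,0,-1],[0,0,-0.31,0,0,0,-1],[0,0,-0.31,0,0,0,-1],[0,0,-0.31,0,0,0,-1]])

```text
clock: 3.6
tcp_pos: [0.646, 0.1837, 0.1314]
orientation: [179.9, 0.2, 169.4]
wrist_force: [-0.3, -0.7, -0.7]
grip_width: 0.23
gripper_force: 58.9
```

Run:
```python
from h import *
t=capture("top");s=capture("scene")
p=np.int32(proj("top",[[.646,.184,.13]])[0]);q=np.int32(proj("scene",[[.646,.184,.13]])[0]);print(p,q)
f=lambda i,c:cv2.resize(i[max(c[1]-55,0):c[1]+55,max(c[0]-70,0):c[0]+70],(560,440),interpolation=cv2.INTER_CUBIC)
cv2.imwrite("pics/d.png",cv2.resize(np.hstack([f(t,p),f(s,q)])[:,:,::-1],(800,314)))
print(get_obs()["tcp_pos"],get_obs()["grip_width"])
```

```text
[240 173] [324 258]
[0.64471616 0.18334738 0.1289318 ] 0.2315090821243906
```

View pics/d.png

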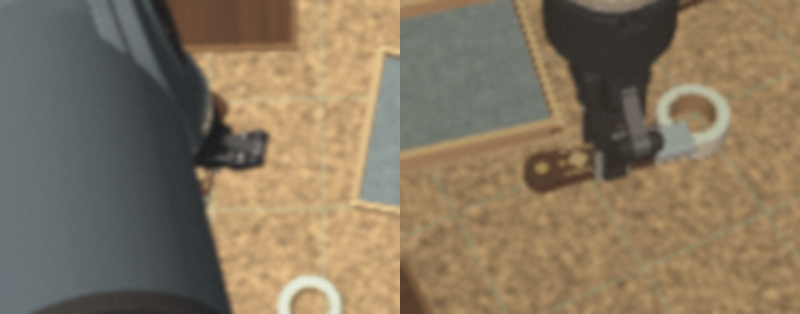

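The scale is held level mid-length. Next I carry it to the left slot of the large tray.

Run:
```python
from h import *
mv(.684,.0156,.129,169)
```

```text
[-0.1737, -0.3941, -0.0001] [-0.0001, -0.0002, 0.0022] rows 5.0
```

>>> move_arm(series=[[-0.04,-0.09,0,0,0,0.002,-1],[-0.08,-0.18,0,0,0,0.002,-1],[-0.12,-0.27,0,0,0,0.002,-1],[-0.155,-0.35,0,0,0,0.002,-1],[-0.174,-0.394,0,0,0,0.002,-1],[-0.174,-0.394,0,0,0,0.002,-1],[-0.174,-0.394,0,0,0,0.002,-1],[-0.174,-0.394,0,0,0,0.002,-1]])

```text
clock: 4.37
tcp_pos: [0.6839, 0.0169, 0.1281]
orientation: [180.0, -0.1, 169.1]
wrist_force: [0.1, 0.9, 0.5]
grip_width: 0.226
gripper_force: 59.0
```

>>> move_arm(series=[[0,0,0.08,0,0,0,-1],[0,0,0.16,0,0,0,-1],[0,0,0.23,0,0,0,-1],[0,0,0.27,0,0,0,-1],[0,0,0.285,0,0,0,-1],[0,0,0.292,0,0,0,-1],[0,0,0.297,0,0,0,-1],[0,0,0.3,0,0,0,-1],[0,0,0.3,0,0,0,-1],[0,0,0.3,0,0,0,-1]])

```text
clock: 5.2
tcp_pos: [0.6855, 0.0168, 0.011]
orientation: [179.9, 0.1, 169.1]
wrist_force: [-2.8, 1.8, 8.3]
grip_width: 0.23
gripper_force: 59.8
```

>>> move_arm(series=[[0,0,0,0,0,0,-0.45],[0,0,0,0,0,0,-0.35],[0,0,0,0,0,0,-0.25],[0,0,0,0,0,0,-0.25],[0,0,-0.03,0,0,0,-0.25],[0,0,-0.1,0,0,0,-0.25],[0,0,-0.2,0,0,0,-0.25],[0,0,-0.3,0,0,0,-0.25],[0,0,-0.3,0,0,0,-0.25]])

```text
clock: 5.95
tcp_pos: [0.689, 0.0157, 0.1385]
orientation: [179.8, 0.7, 169.0]
wrist_force: [2.1, 0.2, 0.7]
grip_width: 0.375
gripper_force: 0.0
```

Run:
```python
from h import *
t=capture("top");s=capture("scene")
cv2.imwrite("pics/e.png",np.hstack([cv2.resize(s[170:290,200:360],(640,480),interpolation=cv2.INTER_CUBIC)])[:,:,::-1])
mv(.4625,-.0055,.129,182)
```

```text
[0.5382, -0.1585, 0.0054] [0.0002, 0.0015, -0.0721] rows 6.0
```

View pics/e.png

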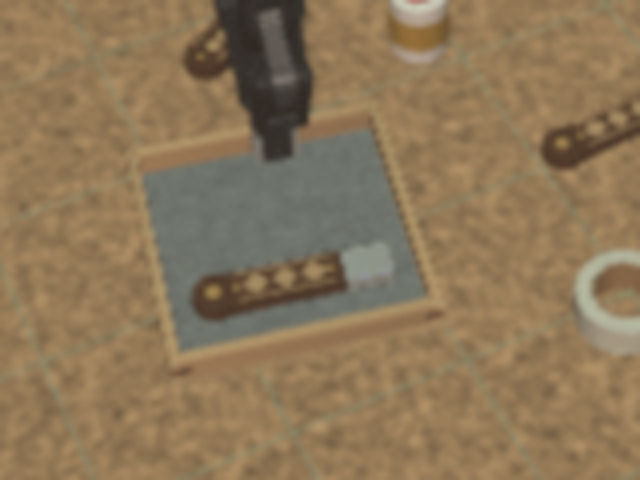

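First scale lies flat in the tray near its wall, with ample room for the second. Next is long B.

>>> move_arm(series=[[0.1,-0.03,0,0,0,-0.0721,0.2],[0.2,-0.06,0,0,0,-0.0721,0.2],[0.3,-0.09,0,0,0,-0.0721,0.2],[0.4,-0.12,0,0,0,-0.0721,0.2],[0.48,-0.145,0.005,0,0,-0.0721,0.2],[0.538,-0.1585,0.0054,0,0,-0.0721,0.2],[0.538,-0.1585,0.0054,0,0,-0.0721,0.2],[0.538,-0.1585,0.0054,0,0,-0.0721,0.2],[0.538,-0.1585,0.0054,0,0,-0.0721,0.2]])

```text
clock: 6.8
tcp_pos: [0.4621, -0.0054, 0.1269]
orientation: [180.0, 0.0, -178.0]
wrist_force: [1.3, -0.1, 0.1]
grip_width: 0.599
gripper_force: 0.0
```

>>> move_arm(series=[[0,0,0.08,0,0,0,0.2],[0,0,0.16,0,0,0,0.2],[0,0,0.23,0,0,0,0.2],[0,0,0.28,0,0,0,0.2],[0,0,0.3,0,0,0,0.2],[0,0,0.312,0,0,0,0.2],[0,0,0.312,0,0,0,0.2],[0,0,0.312,0,0,0,0.2]])

```text
clock: 7.47
tcp_pos: [0.462, -0.0055, 0.0026]
orientation: [-180.0, 0.0, -178.0]
wrist_force: [-0.1, 0.3, 0.3]
grip_width: 0.6
gripper_force: 0.0
```

Run:
```python
from h import *
print(get_obs()["tcp_pos"],get_obs()["orientation"])
```

```text
[ 0.46199946 -0.00547428  0.0026172 ] [-1.79997264e+02  4.69147253e-02 -1.77987531e+02]
```

>>> move_arm(series=[[0,0,-0.009,0,0,0,0],[0,0,-0.009,0,0,0,-0.4],[0,0,-0.009,0,0,0,-1],[0,0,-0.009,0,0,0,-1],[0,0,-0.009,0,0,0,-1],[0,0,-0.009,0,0,0,-1],[0,0,-0.009,0,0,0,-1],[0,0,-0.009,0,0,0,-1],[0,0,-0.009,0,0,0,-1]])

```text
clock: 8.22
tcp_pos: [0.4621, -0.0056, 0.0072]
orientation: [-180.0, 0.1, -178.0]
wrist_force: [-0.9, -0.2, 15.7]
grip_width: 0.227
gripper_force: 58.2
```

>>> move_arm(series=[[0,0,-0.02,0,0,0,-1],[0,0,-0.06,0,0,0,-1],[0,0,-0.12,0,0,0,-1],[0,0,-0.2,0,0,0,-1],[0,0,-0.26,0,0,0,-1],[0,0,-0.31,0,0,0,-1],[0,0,-0.31,0,0,0,-1],[0,0,-0.31,0,0,0,-1],[0,0,-0.31,0,0,0,-1]])

```text
clock: 8.97
tcp_pos: [0.4609, -0.0056, 0.1297]
orientation: [-180.0, 0.0, -178.0]
wrist_force: [0.1, 0.0, -0.6]
grip_width: 0.228
gripper_force: 59.2
```

Run:
```python
from h import *
print(get_obs()["tcp_pos"],get_obs()["orientation"])
mv(.673,-.0432,.130,169)
```

```text
[ 0.46093867 -0.00561966  0.12974625] [-1.79994599e+02  7.25763594e-03 -1.77991386e+02]
[-0.5265, -0.1125, -0.0006] [-0.0, 0.0, 0.0723] rows 6.0
```

>>> move_arm(series=[[-0.09,-0.02,0,0,0,0.0723,-1],[-0.18,-0.04,0,0,0,0.0723,-1],[-0.28,-0.06,0,0,0,0.0723,-1],[-0.38,-0.08,0,0,0,0.0723,-1],[-0.47,-0.1,0,0,0,0.0723,-1],[-0.5265,-0.1125,0,0,0,0.0723,-1],[-0.5265,-0.1125,0,0,0,0.0723,-1],[-0.5265,-0.1125,0,0,0,0.0723,-1],[-0.5265,-0.1125,0,0,0,0.0723,-1]])

```text
clock: 9.72
tcp_pos: [0.6718, -0.0429, 0.1281]
orientation: [-180.0, -0.2, 169.0]
wrist_force: [-0.1, 0.4, 0.2]
grip_width: 0.231
gripper_force: 59.2
```

>>> move_arm(series=[[0,0,0.08,0,0,0,-1],[0,0,0.16,0,0,0,-1],[0,0,0.23,0,0,0,-1],[0,0,0.265,0,0,0,-1],[0,0,0.28,0,0,0,-1],[0,0,0.288,0,0,0,-1],[0,0,0.293,0,0,0,-1],[0,0,0.296,0,0,0,-1],[0,0,0.296,0,0,0,-1],[0,0,0.296,0,0,0,-1]])

```text
clock: 10.55
tcp_pos: [0.6738, -0.0431, 0.0124]
orientation: [180.0, 0.1, 169.0]
wrist_force: [-0.6, -0.0, -0.1]
grip_width: 0.227
gripper_force: 59.2
```

>>> move_arm(series=[[0,0,0.002,0,0,0,-1],[0,0,0.004,0,0,0,-1],[0,0,0.004,0,0,0,-1],[0,0,0.004,0,0,0,-1]])

```text
clock: 10.88
tcp_pos: [0.6738, -0.0431, 0.0113]
orientation: [180.0, 0.1, 169.0]
wrist_force: [-2.6, 0.9, 11.3]
grip_width: 0.228
gripper_force: 60.5
```

>>> move_arm(series=[[0,0,0,0,0,0,-0.45],[0,0,0,0,0,0,-0.35],[0,0,0,0,0,0,-0.25],[0,0,0,0,0,0,-0.25],[0,0,-0.03,0,0,0,-0.25],[0,0,-0.1,0,0,0,-0.25],[0,0,-0.2,0,0,0,-0.25],[0,0,-0.3,0,0,0,-0.25],[0,0,-0.3,0,0,0,-0.25],[0,0,-0.3,0,0,0,-0.25]])

```text
clock: 11.72
tcp_pos: [0.6751, -0.0432, 0.1336]
orientation: [179.9, 0.3, 169.0]
wrist_force: [-0.1, 0.0, -0.8]
grip_width: 0.375
gripper_force: 0.0
```

Run:
```python
from h import *
print(get_obs()["tcp_pos"],get_obs()["orientation"],get_obs()["q"])
mv(.646,-.1712,.130,31)
```

```text
[ 0.67513074 -0.04323377  0.13362631] [179.94118273   0.34963223 168.98685479] [ 0.5904119  37.82569104 -1.55227552 89.15577329  1.21327153 52.68055914
 77.62152326]
[0.0104, -0.3279, 0.0087] [0.0025, 0.0005, 0.7666] rows 20.0
```

>>> move_arm(series=[[0,-0.1,0,0,0,0.383,0.2],[0.01,-0.2,0,0,0,0.383,0.2],[0.0104,-0.3,0.005,0,0,0.383,0.2],[0.0104,-0.328,0.0087,0,0,0.383,0.2],[0.0104,-0.328,0.0087,0,0,0.383,0.2],[0.0104,-0.328,0.0087,0,0,0.383,0.2],[0.0104,-0.328,0.0087,0,0,0.383,0.2],[0.0104,-0.328,0.0087,0,0,0.383,0.2],[0.0104,-0.328,0.0087,0,0,0.383,0.2],[0.0104,-0.328,0.0087,0,0,0.383,0.2]])

```text
clock: 12.55
tcp_pos: [0.6435, -0.1707, 0.1253]
orientation: [-179.9, -0.0, 99.7]
wrist_force: [-0.1, 0.6, -0.2]
grip_width: 0.602
gripper_force: 0.0
```

>>> move_arm(series=[[0,0,0,0,0,0.3836,0.2],[0,0,0,0,0,0.3836,0.2],[0,0,0,0,0,0.3836,0.2],[0,0,0,0,0,0.3836,0.2],[0,0,0,0,0,0.3836,0.2],[0,0,0,0,0,0.3836,0.2],[0,0,0,0,0,0.3836,0.2],[0,0,0,0,0,0.3836,0.2],[0,0,0,0,0,0.3836,0.2],[0,0,0,0,0,0.3836,0.2]])

```text
clock: 13.38
tcp_pos: [0.6435, -0.1706, 0.1253]
orientation: [-179.9, 0.1, 30.6]
wrist_force: [0.5, -0.1, -0.5]
grip_width: 0.595
gripper_force: 0.0
```

Run:
```python
from h import *
print(get_obs()["tcp_pos"],get_obs()["orientation"],get_obs()["q"])
mv(.646,-.1712,.0085,31)
```

```text
[ 0.64354289 -0.17064026  0.12532435] [-1.79927614e+02  7.79536921e-02  3.06236819e+01] [ -9.68324538  43.11745725  37.18723855  91.80003106 -30.05123912
  55.54260722 -21.90852565]
[0.005, 0.0047, 0.292] [-0.0004, 0.0004, -0.0021] rows 3.0
```

>>> move_arm(series=[[0,0,0.08,0,0,0,0.2],[0.005,0.005,0.16,0,0,0,0.2],[0.005,0.005,0.23,0,0,0,0.2],[0.005,0.005,0.27,0,0,0,0.2],[0.005,0.005,0.285,0,0,0,0.2],[0.005,0.005,0.292,0,0,0,0.2],[0.005,0.005,0.292,0,0,0,0.2],[0.005,0.005,0.292,0,0,0,0.2]])

```text
clock: 14.05
tcp_pos: [0.6474, -0.1722, 0.0105]
orientation: [179.9, -0.0, 31.0]
wrist_force: [-0.0, 0.2, 0.4]
grip_width: 0.599
gripper_force: 0.0
```

Run:
```python
from h import *
o=get_obs();print(o["tcp_pos"],o["orientation"],o["wrist_force"])
s=capture("scene");cv2.imwrite("pics/f.png",cv2.resize(s[110:230,200:360],(640,480),interpolation=cv2.INTER_CUBIC)[:,:,::-1])
```

```text
[ 0.64744831 -0.17216795  0.01052638] [ 1.79936355e+02 -4.81612127e-02  3.10016616e+01] [-0.02603104  0.1827263   0.37556731]
```

View pics/f.png

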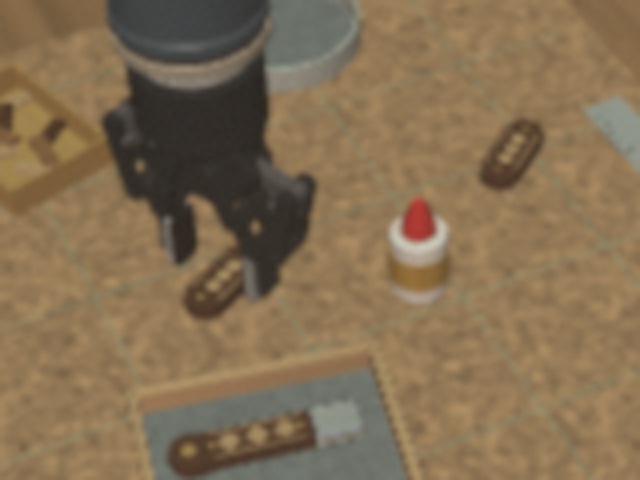

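Fingers straddle the oval, aligned with it, and long B lies flat in the tray. Closing and lifting.

>>> move_arm(series=[[0,0,0.006,0,0,0,0],[0,0,0.006,0,0,0,-0.4],[0,0,0.006,0,0,0,-1],[0,0,0.006,0,0,0,-1],[0,0,0.006,0,0,0,-1],[0,0,0.006,0,0,0,-1],[0,0,0.006,0,0,0,-1],[0,0,0.006,0,0,0,-1],[0,0,0.006,0,0,0,-1]])

```text
clock: 14.85
tcp_pos: [0.6473, -0.1718, 0.0079]
orientation: [180.0, -0.1, 31.0]
wrist_force: [-1.2, 1.0, 5.8]
grip_width: 0.27
gripper_force: 58.9
```

>>> move_arm(series=[[0,0,-0.02,0,0,0,-1],[0,0,-0.06,0,0,0,-1],[0,0,-0.12,0,0,0,-1],[0,0,-0.2,0,0,0,-1],[0,0,-0.26,0,0,0,-1],[0,0,-0.31,0,0,0,-1],[0,0,-0.31,0,0,0,-1],[0,0,-0.31,0,0,0,-1],[0,0,-0.31,0,0,0,-1]])

```text
clock: 15.6
tcp_pos: [0.6466, -0.1714, 0.1308]
orientation: [-180.0, 0.0, 31.0]
wrist_force: [-0.4, 0.3, -0.2]
grip_width: 0.275
gripper_force: 58.9
```

Run:
```python
from h import *
o=get_obs();print(o["tcp_pos"],o["q"])
c=np.array([.5105,.3892]);a=np.radians(-7);y=np.array([-np.sin(a),np.cos(a)])
for s in(.03,-.03): print((c+s*y).round(4)); mv(*(c+s*y),.13,-7)
```

```text
[ 0.64662531 -0.17140095  0.13080459] [ -9.63967591  42.98391671  37.31496649  91.05131853 -29.81272531
  56.2831928  -21.81801058]
[0.5142 0.419 ]
[0.4768, -1.4355, 0.0028] [-0.0002, 0.0001, 0.2112] rows 15.0
[0.5068 0.3594]
[0.3844, -1.3174, 0.0027] [-0.0002, 0.0001, 0.2112] rows 14.0
```

>>> move_arm(series=[[0.238,-0.72,0,0,0,0,-1],[0.238,-0.72,0,0,0,0,-1],[0.238,-0.72,0,0,0,0,-1],[0.238,-0.72,0,0,0,0,-1],[0.238,-0.72,0,0,0,0,-1],[0.238,-0.72,0,0,0,0,-1],[0.238,-0.72,0,0,0,0,-1],[0.238,-0.72,0,0,0,0,-1],[0.238,-0.72,0,0,0,0,-1]])

```text
clock: 16.35
tcp_pos: [0.5782, 0.1298, 0.1293]
orientation: [-179.8, 0.1, 31.4]
wrist_force: [0.8, 0.6, -0.1]
grip_width: 0.273
gripper_force: 59.0
```

>>> move_arm(series=[[0.2388,-0.7155,0.0028,0,0,0.211,-1],[0.2388,-0.7155,0.0028,0,0,0.211,-1],[0.2388,-0.7155,0.0028,0,0,0.211,-1],[0.2388,-0.7155,0.0028,0,0,0.211,-1],[0.2388,-0.7155,0.0028,0,0,0.211,-1],[0.2388,-0.7155,0.0028,0,0,0.211,-1],[0.2388,-0.7155,0.0028,0,0,0.211,-1],[0.2388,-0.7155,0.0028,0,0,0.211,-1],[0.2388,-0.7155,0.0028,0,0,0.211,-1],[0.2388,-0.7155,0.0028,0,0,0.211,-1]])

```text
clock: 17.18
tcp_pos: [0.5145, 0.4179, 0.1289]
orientation: [179.9, 0.0, -6.9]
wrist_force: [0.2, 0.2, -0.7]
grip_width: 0.273
gripper_force: 59.0
```

Run:
```python
from h import *
o=get_obs();print(o["tcp_pos"],o["q"],o["qd"].round(1))
mv(.5142,.419,.0125,-7)
s=capture("scene");cv2.imwrite("pics/g.png",s[200:400,330:590,::-1].repeat(2,0).repeat(2,1))
```

```text
[0.51449963 0.41792935 0.1289003 ] [ -70.68388957   48.38300088   53.24803611   92.35346652  -42.74391615
   61.73058415 -102.26291005] [ 1.8 -1.1  1.5  1.3  0.4 -0.2  0.2]
[-0.001, -0.0032, 0.291] [0.0007, 0.0001, 0.0004] rows 3.0
```

View pics/g.png

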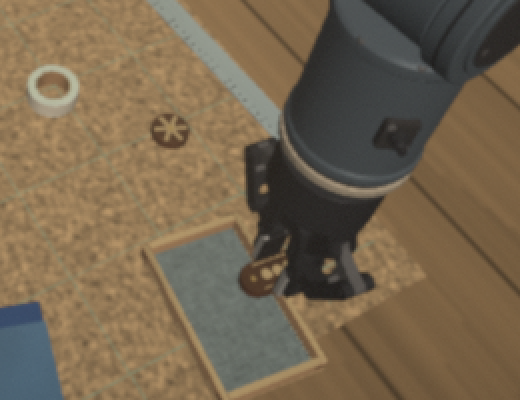

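>>> move_arm(series=[[0,0,0.08,0,0,0,-1],[0,0,0.16,0,0,0,-1],[0,0,0.23,0,0,0,-1],[0,0,0.26,0,0,0,-1],[0,0,0.275,0,0,0,-1],[0,0,0.283,0,0,0,-1],[0,0,0.288,0,0,0,-1],[0,0,0.291,0,0,0,-1],[0,0,0.291,0,0,0,-1],[0,0,0.291,0,0,0,-1]])

```text
clock: 18.07
tcp_pos: [0.515, 0.4189, 0.0145]
orientation: [-179.9, -0.1, -7.0]
wrist_force: [0.1, 0.1, -0.7]
grip_width: 0.274
gripper_force: 59.0
```

>>> move_arm(series=[[0,0,0.003,0,0,0,-1],[0,0,0.006,0,0,0,-1],[0,0,0.0075,0,0,0,-1],[0,0,0.0075,0,0,0,-1],[0,0,0.0075,0,0,0,-1]])

```text
clock: 18.48
tcp_pos: [0.5148, 0.4189, 0.0119]
orientation: [-179.9, -0.0, -7.0]
wrist_force: [-2.7, 0.1, 10.3]
grip_width: 0.276
gripper_force: 60.4
```

>>> move_arm(series=[[0,0,0,0,0,0,-0.4],[0,0,0,0,0,0,-0.3],[0,0,0,0,0,0,-0.2],[0,0,0,0,0,0,-0.2],[0,0,-0.03,0,0,0,-0.2],[0,0,-0.1,0,0,0,-0.2],[0,0,-0.2,0,0,0,-0.2],[0,0,-0.3,0,0,0,-0.2],[0,0,-0.3,0,0,0,-0.2],[0,0,-0.3,0,0,0,-0.2]])

```text
clock: 19.32
tcp_pos: [0.5159, 0.419, 0.134]
orientation: [-179.8, -0.2, -7.0]
wrist_force: [-1.3, 0.3, -0.2]
grip_width: 0.401
gripper_force: 0.0
```

Run:
```python
from h import *
o=get_obs();print(o["tcp_pos"],o["q"])
mv(.4368,-.195,.130,36)
```

```text
[0.51593154 0.4189594  0.13396504] [ -70.73901258   48.03054996   53.42143614   92.16451298  -42.66485256
   61.86170337 -102.40301613]
[-0.0099, 1.5476, 0.0047] [-0.0006, -0.0014, -0.2388] rows 15.0
```

>>> move_arm(series=[[0,0.8,0,0,0,0,0.2],[0,0.8,0,0,0,0,0.2],[0,0.8,0,0,0,0,0.2],[0,0.8,0,0,0,0,0.2],[0,0.8,0,0,0,0,0.2],[0,0.8,0,0,0,0,0.2],[0,0.8,0,0,0,0,0.2],[0,0.8,0,0,0,0,0.2],[0,0.8,0,0,0,0,0.2],[0,0.8,0,0,0,0,0.2]])

```text
clock: 20.15
tcp_pos: [0.4751, 0.0995, 0.1304]
orientation: [-180.0, 0.1, -7.2]
wrist_force: [0.7, 0.6, -0.1]
grip_width: 0.597
gripper_force: 0.0
```

>>> move_arm(series=[[-0.01,0.7476,0.0047,0,0,-0.2388,0.2],[-0.01,0.7476,0.0047,0,0,-0.2388,0.2],[-0.01,0.7476,0.0047,0,0,-0.2388,0.2],[-0.01,0.7476,0.0047,0,0,-0.2388,0.2],[-0.01,0.7476,0.0047,0,0,-0.2388,0.2],[-0.01,0.7476,0.0047,0,0,-0.2388,0.2],[-0.01,0.7476,0.0047,0,0,-0.2388,0.2],[-0.01,0.7476,0.0047,0,0,-0.2388,0.2],[-0.01,0.7476,0.0047,0,0,-0.2388,0.2],[-0.01,0.7476,0.0047,0,0,-0.2388,0.2]])

```text
clock: 20.98
tcp_pos: [0.4357, -0.1946, 0.1282]
orientation: [-179.9, 0.0, 36.0]
wrist_force: [0.4, -0.1, 0.1]
grip_width: 0.601
gripper_force: 0.0
```

Run:
```python
from h import *
o=get_obs();print(o["tcp_pos"],o["orientation"],o["q"])
mv(.4368,-.195,.008,36)
```

```text
[ 0.43571621 -0.1946003   0.12816614] [-1.79928203e+02  1.68465648e-02  3.59759196e+01] [ -6.08498659  28.55460581  35.93172087 119.76223626 -26.17424931
  39.53869718  -6.84967316]
[0.0017, 0.0028, 0.3004] [-0.0004, 0.0001, -0.0001] rows 3.0
```

>>> move_arm(series=[[0,0,0.08,0,0,0,0.2],[0.002,0.003,0.16,0,0,0,0.2],[0.002,0.003,0.23,0,0,0,0.2],[0.002,0.003,0.27,0,0,0,0.2],[0.002,0.003,0.29,0,0,0,0.2],[0.002,0.003,0.3,0,0,0,0.2],[0.002,0.003,0.3,0,0,0,0.2],[0.002,0.003,0.3,0,0,0,0.2],[0.002,0.003,0.3,0,0,0,0.2]])

```text
clock: 21.73
tcp_pos: [0.4375, -0.1957, 0.0096]
orientation: [179.9, -0.1, 36.1]
wrist_force: [0.8, -0.4, 0.6]
grip_width: 0.6
gripper_force: 0.0
```

>>> move_arm(series=[[0,0,0.004,0,0,0,0],[0,0,0.004,0,0,0,-0.4],[0,0,0.004,0,0,0,-1],[0,0,0.004,0,0,0,-1],[0,0,0.004,0,0,0,-1],[0,0,0.004,0,0,0,-1],[0,0,0.004,0,0,0,-1],[0,0,0.004,0,0,0,-1],[0,0,0.004,0,0,0,-1]])

```text
clock: 22.48
tcp_pos: [0.4371, -0.1959, 0.0078]
orientation: [180.0, -0.1, 36.0]
wrist_force: [-1.4, 2.3, 10.0]
grip_width: 0.279
gripper_force: 58.2
```

>>> move_arm(series=[[0,0,-0.02,0,0,0,-1],[0,0,-0.06,0,0,0,-1],[0,0,-0.12,0,0,0,-1],[0,0,-0.2,0,0,0,-1],[0,0,-0.26,0,0,0,-1],[0,0,-0.31,0,0,0,-1],[0,0,-0.31,0,0,0,-1],[0,0,-0.31,0,0,0,-1],[0,0,-0.31,0,0,0,-1]])

```text
clock: 23.23
tcp_pos: [0.4366, -0.1955, 0.1309]
orientation: [-180.0, -0.0, 36.0]
wrist_force: [-0.2, -0.7, -0.3]
grip_width: 0.271
gripper_force: 59.0
```

Run:
```python
from h import *
o=get_obs();print(o["tcp_pos"],o["q"])
mv(.5068,.3594,.13,-7)
s=capture("scene");cv2.imwrite("pics/hh.png",cv2.resize(s[90:210,270:400],(650,600),interpolation=cv2.INTER_CUBIC)[:,:,::-1])
```

```text
[ 0.43659572 -0.19547912  0.13092251] [ -6.56768858  28.53668175  36.76232751 119.49261751 -26.40320955
  40.05697467  -6.44695999]
[0.9579, -1.0186, 0.0028] [-0.0001, 0.0, 0.2391] rows 14.0
```

View pics/hh.png

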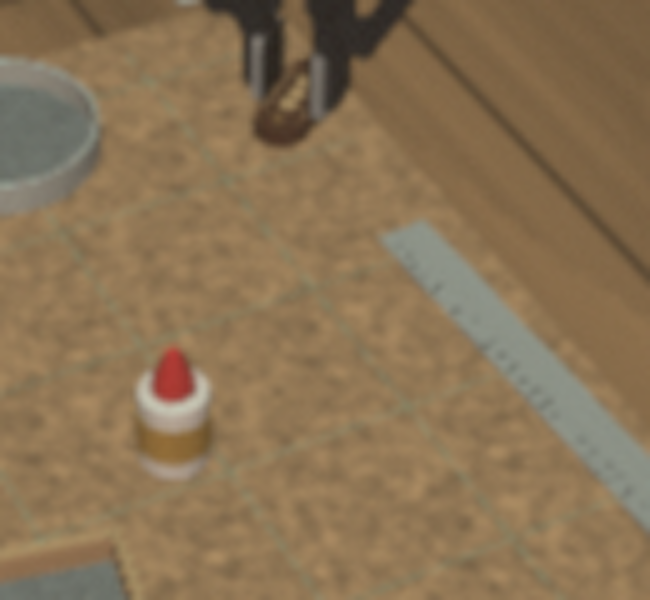

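Oval 2 is held level and the bottle is standing. Carry it to the other slot of the small tray.

>>> move_arm(series=[[0.48,-0.51,0,0,0,0,-1],[0.48,-0.51,0,0,0,0,-1],[0.48,-0.51,0,0,0,0,-1],[0.48,-0.51,0,0,0,0,-1],[0.48,-0.51,0,0,0,0,-1],[0.48,-0.51,0,0,0,0,-1],[0.48,-0.51,0,0,0,0,-1],[0.48,-0.51,0,0,0,0,-1],[0.48,-0.51,0,0,0,0,-1]])

```text
clock: 24.03
tcp_pos: [0.4716, 0.0837, 0.1299]
orientation: [-180.0, 0.1, 36.2]
wrist_force: [0.5, -1.1, -0.5]
grip_width: 0.275
gripper_force: 59.0
```

>>> move_arm(series=[[0.478,-0.5086,0.0028,0,0,0.239,-1],[0.478,-0.5086,0.0028,0,0,0.239,-1],[0.478,-0.5086,0.0028,0,0,0.239,-1],[0.478,-0.5086,0.0028,0,0,0.239,-1],[0.478,-0.5086,0.0028,0,0,0.239,-1],[0.478,-0.5086,0.0028,0,0,0.239,-1],[0.478,-0.5086,0.0028,0,0,0.239,-1],[0.478,-0.5086,0.0028,0,0,0.239,-1],[0.478,-0.5086,0.0028,0,0,0.239,-1],[0.478,-0.5086,0.0028,0,0,0.239,-1]])

```text
clock: 24.87
tcp_pos: [0.5077, 0.3563, 0.1295]
orientation: [179.9, 0.0, -7.1]
wrist_force: [1.4, -1.2, -0.2]
grip_width: 0.275
gripper_force: 59.0
```

Run:
```python
from h import *
o=get_obs();print(o["tcp_pos"],o["q"])
mv(.5068,.3594,.012,-7)
```

```text
[0.50771091 0.35630246 0.12945799] [-68.69186993  45.17751511  53.23876555  99.17917978 -42.00141139
  57.91622866 -96.89391415]
[-0.0032, -0.008, 0.2936] [0.0006, 0.0001, -0.0008] rows 3.0
```

>>> move_arm(series=[[-0.003,-0.008,0.08,0,0,0,-1],[-0.003,-0.008,0.16,0,0,0,-1],[-0.003,-0.008,0.23,0,0,0,-1],[-0.003,-0.008,0.265,0,0,0,-1],[-0.003,-0.008,0.28,0,0,0,-1],[-0.003,-0.008,0.287,0,0,0,-1],[-0.003,-0.008,0.291,0,0,0,-1],[-0.003,-0.008,0.294,0,0,0,-1],[-0.003,-0.008,0.294,0,0,0,-1],[-0.003,-0.008,0.294,0,0,0,-1]])

```text
clock: 25.7
tcp_pos: [0.5069, 0.3626, 0.0133]
orientation: [-179.9, -0.1, -7.0]
wrist_force: [0.9, -0.3, -0.4]
grip_width: 0.271
gripper_force: 59.0
```

>>> move_arm(series=[[0,0.003,0.002,0,0,0,-1],[0,0.005,0.004,0,0,0,-1],[0,0.005,0.005,0,0,0,-1],[0,0.005,0.005,0,0,0,-1],[0,0.005,0.005,0,0,0,-1]])

```text
clock: 26.12
tcp_pos: [0.5065, 0.3614, 0.0119]
orientation: [-179.9, -0.0, -7.0]
wrist_force: [-2.8, 0.6, 13.2]
grip_width: 0.273
gripper_force: 60.6
```

>>> move_arm(series=[[0,0,0,0,0,0,-0.4],[0,0,0,0,0,0,-0.3],[0,0,0,0,0,0,-0.2],[0,0,0,0,0,0,-0.2],[0,0,-0.03,0,0,0,-0.2],[0,0,-0.1,0,0,0,-0.2],[0,0,-0.2,0,0,0,-0.2],[0,0,-0.3,0,0,0,-0.2],[0,0,-0.3,0,0,0,-0.2],[0,0,-0.3,0,0,0,-0.2]])

```text
clock: 26.95
tcp_pos: [0.5074, 0.3606, 0.1335]
orientation: [-179.8, -0.2, -7.0]
wrist_force: [-0.6, -0.1, -0.6]
grip_width: 0.396
gripper_force: 0.0
```

Run:
```python
from h import *
o=get_obs();print(o["tcp_pos"],o["q"])
mv(.4462,.2078,.130,30)
```

```text
[0.5074494  0.36058468 0.13347069] [-69.058805    44.912053    53.37881354  98.93647794 -41.95160249
  58.04777437 -97.19558665]
[-0.1053, 0.3978, 0.0071] [-0.0006, -0.0013, -0.2057] rows 6.0
```

>>> move_arm(series=[[-0.1053,0.3978,0.0071,0,0,-0.2057,0.6],[-0.1053,0.3978,0.0071,0,0,-0.2057,0.6],[-0.1053,0.3978,0.0071,0,0,-0.2057,0.6],[-0.1053,0.3978,0.0071,0,0,-0.2057,0.6],[-0.1053,0.3978,0.0071,0,0,-0.2057,0.6],[-0.1053,0.3978,0.0071,0,0,-0.2057,0.6],[-0.1053,0.3978,0.0071,0,0,-0.2057,0.6],[-0.1053,0.3978,0.0071,0,0,-0.2057,0.6],[-0.1053,0.3978,0.0071,0,0,-0.2057,0.6],[-0.1053,0.3978,0.0071,0,0,-0.2057,0.6]])

```text
clock: 27.78
tcp_pos: [0.445, 0.2084, 0.1271]
orientation: [180.0, 0.0, 30.0]
wrist_force: [-0.2, -1.0, 0.6]
grip_width: 0.796
gripper_force: 0.0
```

Run:
```python
from h import *
o=get_obs();print(o["tcp_pos"],o["q"])
mv(.4462,.2078,.006,30)
```

```text
[0.44502746 0.20835821 0.12707558] [-59.21315037  31.8825742   43.4748759  118.05315191 -32.49080076
  42.48208661 -55.20918999]
[0.002, 0.0025, 0.3027] [0.0002, 0.0002, -0.0] rows 3.0
```

>>> move_arm(series=[[0.002,0.002,0.08,0,0,0,0.6],[0.002,0.002,0.16,0,0,0,0.6],[0.002,0.002,0.23,0,0,0,0.6],[0.002,0.002,0.27,0,0,0,0.6],[0.002,0.002,0.293,0,0,0,0.6],[0.002,0.002,0.303,0,0,0,0.6],[0.002,0.002,0.303,0,0,0,0.6],[0.002,0.002,0.303,0,0,0,0.6],[0.002,0.002,0.303,0,0,0,0.6]])

```text
clock: 28.53
tcp_pos: [0.4466, 0.2076, 0.0072]
orientation: [180.0, -0.1, 30.0]
wrist_force: [0.5, 0.3, 0.4]
grip_width: 0.795
gripper_force: 0.0
```

>>> move_arm(series=[[0,0,0,0,0,0,0.3],[0,0,0,0,0,0,0],[0,0,0,0,0,0,-0.5],[0,0,0,0,0,0,-1],[0,0,0,0,0,0,-1],[0,0,0,0,0,0,-1],[0,0,0,0,0,0,-1],[0,0,0,0,0,0,-1]])

```text
clock: 29.2
tcp_pos: [0.4463, 0.2076, 0.0074]
orientation: [-180.0, -0.1, 30.0]
wrist_force: [-3.2, 0.2, 14.6]
grip_width: 0.419
gripper_force: 58.3
```

>>> move_arm(series=[[0,0,-0.02,0,0,0,-1],[0,0,-0.06,0,0,0,-1],[0,0,-0.12,0,0,0,-1],[0,0,-0.2,0,0,0,-1],[0,0,-0.26,0,0,0,-1],[0,0,-0.31,0,0,0,-1],[0,0,-0.31,0,0,0,-1],[0,0,-0.31,0,0,0,-1],[0,0,-0.31,0,0,0,-1]])

```text
clock: 29.95
tcp_pos: [0.4456, 0.2075, 0.1301]
orientation: [-180.0, 0.0, 30.0]
wrist_force: [-0.7, 0.4, -1.0]
grip_width: 0.415
gripper_force: 59.9
```

Run:
```python
from h import *
o=get_obs();print(o["tcp_pos"],o["q"])
mv(.524,-.379,.13,30)
s=capture("scene");cv2.imwrite("pics/i.png",s[140:400,300:560,::-1].repeat(2,0).repeat(2,1))
```

```text
[0.44555667 0.20747806 0.13008586] [-59.4044514   31.7392884   44.00609782 117.8701023  -32.45625075
  42.96889687 -54.99403362]
[-0.5643, 1.3674, -0.0002] [-0.0001, 0.0001, 0.0002] rows 15.0
```

View pics/i.png

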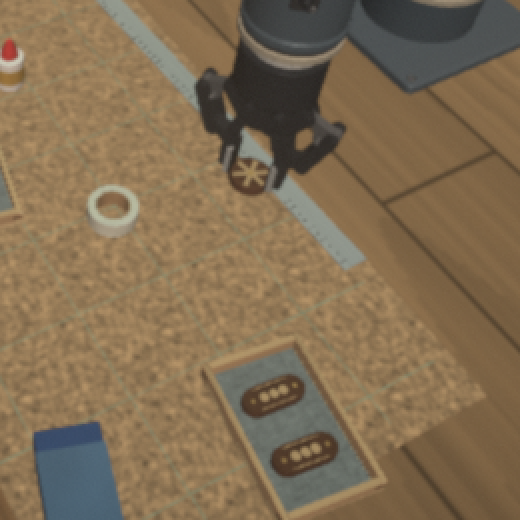

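Both ovals lie flat and face up in the small tray, and the rosette is held. On to the tin.

>>> move_arm(series=[[-0.28,0.68,0,0,0,0,-1],[-0.28,0.68,0,0,0,0,-1],[-0.28,0.68,0,0,0,0,-1],[-0.28,0.68,0,0,0,0,-1],[-0.28,0.68,0,0,0,0,-1],[-0.28,0.68,0,0,0,0,-1],[-0.28,0.68,0,0,0,0,-1],[-0.28,0.68,0,0,0,0,-1],[-0.28,0.68,0,0,0,0,-1]])

```text
clock: 30.75
tcp_pos: [0.4845, -0.0879, 0.1297]
orientation: [180.0, 0.1, 29.6]
wrist_force: [-0.6, 0.6, -0.8]
grip_width: 0.424
gripper_force: 60.0
```

>>> move_arm(series=[[-0.2843,0.6874,0,0,0,0,-1],[-0.2843,0.6874,0,0,0,0,-1],[-0.2843,0.6874,0,0,0,0,-1],[-0.2843,0.6874,0,0,0,0,-1],[-0.2843,0.6874,0,0,0,0,-1],[-0.2843,0.6874,0,0,0,0,-1],[-0.2843,0.6874,0,0,0,0,-1],[-0.2843,0.6874,0,0,0,0,-1],[-0.2843,0.6874,0,0,0,0,-1],[-0.2843,0.6874,0,0,0,0,-1]])

```text
clock: 31.58
tcp_pos: [0.5243, -0.3776, 0.1289]
orientation: [-179.8, 0.0, 30.0]
wrist_force: [0.8, 1.2, -0.4]
grip_width: 0.419
gripper_force: 60.1
```

Run:
```python
from h import *
o=get_obs();print(o["tcp_pos"],o["q"])
mv(.524,-.379,.012,30)
```

```text
[ 0.52429165 -0.37760338  0.12891757] [ 11.06192382  41.09167249  36.14014788  94.76192878 -28.71633817
  53.88863997  -2.10612157]
[-0.0023, 0.0034, 0.2923] [-0.0009, 0.0001, 0.0003] rows 3.0
```

>>> move_arm(series=[[-0.002,0.003,0.08,0,0,0,-1],[-0.002,0.003,0.16,0,0,0,-1],[-0.002,0.003,0.23,0,0,0,-1],[-0.002,0.003,0.265,0,0,0,-1],[-0.002,0.003,0.28,0,0,0,-1],[-0.002,0.003,0.287,0,0,0,-1],[-0.002,0.003,0.291,0,0,0,-1],[-0.002,0.003,0.292,0,0,0,-1],[-0.002,0.003,0.292,0,0,0,-1],[-0.002,0.003,0.292,0,0,0,-1]])

```text
clock: 32.42
tcp_pos: [0.5247, -0.381, 0.0146]
orientation: [179.9, -0.0, 30.0]
wrist_force: [0.1, -0.3, -0.2]
grip_width: 0.416
gripper_force: 60.1
```

>>> move_arm(series=[[0,0,0.003,0,0,0,-1],[0,0,0.006,0,0,0,-1],[0,0,0.009,0,0,0,-1],[0,0,0.009,0,0,0,-1],[0,0,0.009,0,0,0,-1]])

```text
clock: 32.83
tcp_pos: [0.5244, -0.381, 0.0115]
orientation: [179.9, -0.1, 30.0]
wrist_force: [-2.5, 3.8, 15.3]
grip_width: 0.416
gripper_force: 62.4
```

>>> move_arm(series=[[0,0,0,0,0,0,-0.1],[0,0,0,0,0,0,0.0],[0,0,0,0,0,0,0.1],[0,0,0,0,0,0,0.1],[0,0,-0.03,0,0,0,0.1],[0,0,-0.1,0,0,0,0.1],[0,0,-0.2,0,0,0,0.1],[0,0,-0.3,0,0,0,0.1],[0,0,-0.4,0,0,0,0.1],[0,0,-0.4,0,0,0,0.1]])

```text
clock: 33.67
tcp_pos: [0.526, -0.3841, 0.1789]
orientation: [179.4, -0.2, 30.0]
wrist_force: [1.0, -1.6, 0.2]
grip_width: 0.55
gripper_force: 0.0
```

Run:
```python
from h import *
o=get_obs();print(o["tcp_pos"],o["grip_width"])
s=capture("scene");cv2.imwrite("pics/j.png",cv2.resize(s[80:380,180:520],(748,600)[:2] if 0 else (680,600),interpolation=cv2.INTER_CUBIC)[:,:,::-1])
```

```text
[ 0.52601945 -0.38408951  0.17885136] 0.5500366835653057
```

View pics/j.png

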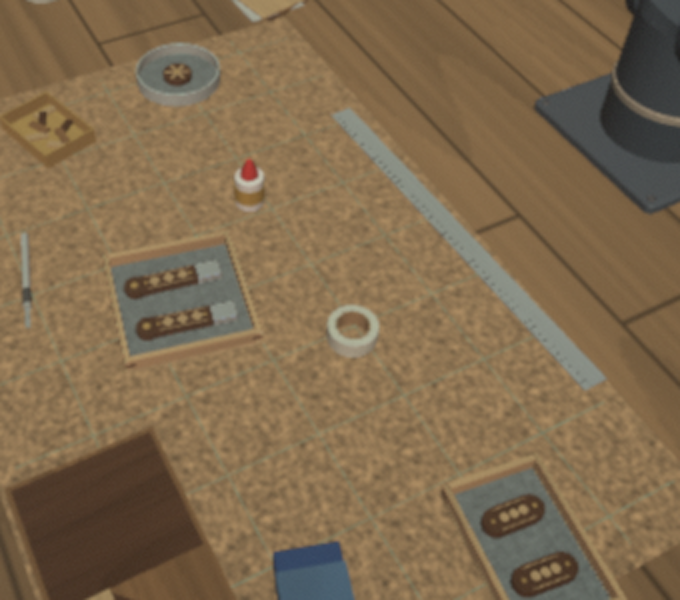

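All five pieces lie flat and face up in their trays and tin. The bottle at (249,185) and the tape at (353,330) are undisturbed, and the gripper is clear.

```bash
python3 -c "from bench import *; print(sign_off())"
```

```text
the job is handed in; nothing more can be done
None
```

The job is handed in at about 34 s: both long scales are in the larger tray, both ovals in the smaller tray and the rosette in the tin, all flat and face up, with the glue bottle and tape roll undisturbed.

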